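Lock the spindle: line up the slotted disc and push the bar through

TASK

Lock the spindle: push one of the disc's posts round with the fingertips until the slot across the disc lines up with the locking bar, then push the bar by its tail tab through the slot until it is fully home against the stop in the keeper. Only push the bar along its guide, do not lift it, and leave the other things on the bench where they are. Finish with the hand clear.

Things in the scene. Friction and masses are not known exactly. Their poses are not given: they have to be found in the camera images.
- fixture: Spindle lock unit, bolted down: a green casting 220 x 160 mm, its flat top 48 mm above the bench, carrying the slotted disc, the bar's guide and the keeper. Origin: on the bench, straight below the disc's axis. Its +x axis (long way) is the line and direction in which the bar is pushed, roughly to the robot's right; z is up.
- guide (a point): Middle of the guide's floor, 122 mm before the disc's axis, 56.5 mm above the bench. The guide is an open-topped steel channel 140 mm long, 15 mm wide inside, 43 mm outside, wall tops 66 mm above the bench. A small fixed bridge spans the bar at 74 to 54 mm before the disc's axis, its top 74 mm above the bench. Axes as the unit's.
- keeper_stop (a point): Face of the keeper's stop wall, 72 mm beyond the disc's axis, 62.5 mm above the bench. The keeper is an open-topped steel pocket 18 mm wide inside, 43 mm outside, from 56 to 84 mm beyond the axis, top 71 mm above the bench. Axes as the unit's.
- disc (a joint): Turn of the slotted steel disc about its upright axis, rad, positive counter-clockwise seen from above. At 0, and again at pi (3.14), the disc's slot is in line with the bar. Turns from -0.5 to 3.64; stays where it is left (friction about 0.06 N m).
- disc_slot (a point): Centre of the disc on its top face, 69 mm above the bench. The disc is 90 mm across; a straight slot 18 mm wide and 14 mm deep runs right across it through the centre, open at both ends with mouths flared to 34 mm. This point's x axis lies along the slot and turns with the disc; z is up.
- post_a (a point): Middle of one of two upright steel posts on the disc, 12 mm in diameter, standing from 69 to 108 mm above the bench (this point 89 mm), 31 mm from the disc's axis on the +y side of the slot.
- post_b (a point): The same for the other post, 31 mm from the axis on the -y side of the slot.
- bar: Loose steel locking bar, 12 x 12 mm and 170 mm long, 0.18 to 0.37 kg, lying in the guide, free to slide. Origin: underside of its nose tip; it runs from there along its own -x. The nose's last 10 mm taper to 5 mm wide. At its tail an upright tab, 10 mm thick and 30 mm wide, reaches from 12 to 48 mm above the bar's underside (to about 104 mm above the bench).
- bar_nose (a point): Tip of the bar's nose, half-way up the bar (6 mm above its underside). Fully home, it touches the keeper's stop wall, 72 mm beyond the disc's axis. At the start it is 50 to 70 mm short of the disc's axis.
- bar_tab (a point): Middle of the rear face of the tab at the bar's tail end, 170 mm behind the nose tip and 30 mm above the bar's underside (about 87 mm above the bench); pushed here, along the bar, the bar slides with less than about 6 N.
- vblock: Bystander: dark steel V-block 50 x 45 x 36 mm beyond the keeper; origin under its centre.
- carton: Bystander: cardboard carton 75 x 45 x 30 mm; origin under its centre.
- marker: Bystander: marker pen 125 mm long, 14 mm thick, lying along its x; origin under its centre.
- screwdriver: Bystander: screwdriver lying along its x, about 200 mm long, under 35 mm high.
- oiler: Bystander: steel oil can 54 mm across with a copper spout, 171 mm high; origin under its centre.
- sprayer: Bystander: white spray bottle 76 mm across, 209 mm high; origin under its centre.
- woodblock: Bystander: wooden block 90 x 60 x 35 mm; origin under its centre.
Things that resemble listed ones, but are neither listed nor needed, are in the scene too. What is shaped like the bar but black or red is not meant.

How it is judged:
On the way, in this order (a step that is already met when the one before it is completed fails the run):
1. the disc's slot is turned into line with the bar (angle between the x axis of disc_slot and the x axis of fixture, either way round below 0.15 rad), for 0.1 s.
2. the bar is pushed through the slot, home in the keeper (x of bar_nose in the frame of fixture above 0.067 m), for 0.2 s.
At the end, for the whole second after the job is handed in: The bar's nose is within 5 mm of the keeper's stop wall and within 10 mm of its middle line, the bar lies flat in the slot (no higher than 6 mm above its seat), the slot is within 0.1 rad of the bar's line, and the bar is at rest (x of bar_nose in the frame of fixture above 0.067 m and angle between the x axis of disc_slot and the x axis of fixture, either way round below 0.1 rad and y of bar_nose in the frame of fixture between -0.01 and 0.01 m and not (z of bar_nose in the frame of fixture above 0.069 m) and not (z of bar_tab in the frame of fixture above 0.0925 m) and linear speed of bar below 0.01 m/s); the robot touches nothing.
It fails at once if the bar is lifted (nose or tail more than 12 mm up from where it lies in the guide) (z of bar_nose in the frame of fixture above 0.0745 m or z of bar_tab in the frame of fixture above 0.0985 m).
It fails at once if a bystander is shoved, lifted or knocked (moved more than 30 mm) (distance of any of vblock, carton, marker, screwdriver, oiler, sprayer, woodblock from where it was at the start of the episode above 0.03 m).
It also fails if it takes over 48 s, if anything falls off the work surface, if the arm or the gripper's body presses on something with over 40 N, if the wrist force passes 120 N, or if a joint passes its speed limit or range.

ROBOT

A 7-joint arm with a two-finger parallel gripper is mounted at the origin on the work surface. World frame = base frame: x ahead of the robot, y to its left, z up, the work surface at z = 0. Lengths are in m, angles in rad, forces in N, time in s.
With the tool pointing down it reaches from about 0.4 to 0.875 m from the base axis. Payload 19.3 kg.
Tool frame: the origin (TCP) lies between the finger pads; the fingertips stand 8 mm ahead of it and the grasp point (between the pads) lies 11 mm behind it (bot.tip_extent is the x of the fingertips in the tool frame, in m); x points along the fingers, y is the direction in which the jaws open and shut, and the axes are right-handed (so a half turn about x gives the same grasp; the last joint's range is limited). The gripper opens to 85 mm and grips with 20 to 120 N. Pads are 22 mm wide; open, the fingers measure 114 mm over their backs; the gripper's body (76 mm by 85 mm) begins 54 mm behind the grasp point. The pads swing forward as they close: fully open they stand 13 mm farther back than shut.
Start: joints at [-1.286, 0.521, -0.036, 1.599, 0.021, 1.021, -0.113], TCP at [0.217, 0.586, 0.239] pointing down, gripper open.
Joint ranges: [-2.91, 2.91], [-0.3, 2.13], [-1.5, 1.42], [0.17, 2.43], [-1.26, 4.41], [0.16, 1.93], [-2.52, 2.52]. Speed limits (rad/s): [1.89, 1.89, 2.39, 2.39, 3.01, 3.01, 3.01].

INTERFACE

Orientations are given as [roll, pitch, yaw] about the fixed x, y, z axes, in that order (R = Rz(yaw) Ry(pitch) Rx(roll)).
In Python, from workcell import telemetry, grab_frame, job, cut_out, pinpoint, bot gives the robot as it stands.
- The arm moves only by the tool send_rows, never from a script. Its argument "rows" is a list of rows, each an object of numbers: "dx", "dy", "dz": the shift along the tool's x, y, z in cm; "rx", "ry", "rz": the turn, a rotation vector about the tool's x, y, z in units of 10 degrees (1.0 is 10 degrees); "fingers": the closure, from -1 (fully open) to 1 (shut). In form: [{"dx": .., "dy": .., "dz": .., "rx": .., "ry": .., "rz": .., "fingers": ..}, ...]. A call has exactly 8 rows; each row is the pose to reach, as a shift and turn from the pose commanded when the call began, along the tool's axes at that moment; what a row does not reach only later rows make up. A row lasts 1/8 s, in which the tool goes at most 62.5 mm and 10.7 degrees, less where a joint would pass 70% of its speed; a pose out of reach is approached as far as the arm can. A call with a gripper value outside its range is refused whole. The fingers move at their own pace and stop on an object; "squeeze" is the grip in N (left out, the last holds). Time passes only in rows, so rows that repeat a pose let the fingers close, or fill a call up. It gives the time, the measured TCP pose, the force and the opening at its end, in the units of the state.
- telemetry.observe(): the state, without advancing time (a new reading comes with each control period).
- grab_frame(name): name is "side" or "top"; returns a dict with "pixels" (420x560x3 uint8, blue, green, red), "fx", "fy", "cx", "cy" (pixels), "R" (3x3) and "t" (3): a world point X has camera coordinates R X + t. Camera axes: x right, y down, z forward; pixel columns grow to the right and rows downward; lengths in m; the calibration is good to about 2 mm. A picture is of the moment at which its call begins. There is no depth.
- job.job_done(): hands the job in, once; it reports no verdict.
Trained networks look in a picture, given as the dict that the camera call returned (one of the last four; its "shot" number tells which), for a name from the list of things; names that differ only in an ending like _2 or _b are one class to them, and where a whole thing is asked for, a point or a joint stands for the part that bears it (a point fixed in the world has none). Each returns a list of dicts, best first, with "conf" (0 to 1); they miss things now and then, are a little off and sometimes report something else, mostly with a low value. They report only what shows in the picture. A call takes as long as a camera call. They do not tell look-alikes from the thing itself.
- cut_out(picture, label): "pixels" (420x560 bool, what is visible of it) and "centre" ([column, row] in pixels, amid what is visible of it).
- pinpoint(picture, label): "centre" ([column, row] in pixels: a listed point, or the origin of a listed thing).
The state is a dict: "clock": time; "qpos": joint angles; "qd": joint speeds; "joint_efforts": joint torques, N m; "position": TCP position; "tool_rot": TCP orientation; "force": force on the tool from outside, world axes, zero at the start; "moment": the same for the moment, N m; "grip_width": finger opening in m.
Only numpy, scipy, OpenCV 4.12 (cv2) and the standard library are available. Lean on these libraries where they do the work, as an engineer would, in place of code of your own. Each camera call takes 0.05 s, during which the arm holds its last target.

## Working session

There is one attempt and no reset: what is moved stays moved. The work goes in short steps, Python scripts to look and compute and a tool call to move; the robot and the scene stay as the last step left them, time stands still between calls to the robot, and variables do not carry over. Pictures are saved under pics/ and viewed, and the job is handed in when it is done.

Besides the shell and the picture viewer there is one more tool, called after "Request:" as name([rows], argument=value, ...), one row to a line, values as JSON. send_rows: Moves the arm, as the interface text tells. Its arguments: {"type":"object","properties":{"rows":{"type":"array","items":{"type":"object","properties":{"dx":{"type":"number"},"dy":{"type":"number"},"dz":{"type":"number"},"rx":{"type":"number"},"ry":{"type":"number"},"rz":{"type":"number"},"fingers":{"type":"number"}}}},"squeeze":{"type":"number"}},"required":["rows"]}

```bash
mkdir -p pics; ls; python3 - <<'E'
from workcell import telemetry, grab_frame, job, cut_out, pinpoint, bot
import cv2
s=telemetry.observe();print(s['clock'],s['position'],s['tool_rot'],s['grip_width'],s['force'],bot.tip_extent)
for n in('side','top'):
    f=grab_frame(n);cv2.imwrite(f'pics/{n}0.png',f['pixels'])
    print(n,f['fx'],f['cx'],f['R'],f['t'])
    for l in['fixture','guide','keeper_stop','disc_slot','post_a','post_b','bar_nose','bar_tab','vblock','oiler','sprayer','carton','woodblock','marker','screwdriver']:
        print(l,[(d['centre'],round(d['conf'],2)) for d in pinpoint(f,l)][:4])
E
```

```text
pics
0.0 [0.21705483 0.58574379 0.23872677] [-1.49709889  1.56966199 -1.85190336] 0.0854781847154476 [-1.26492721 -0.10431074  0.0887391 ] 0.008
side 517.8022248087399 278.62299359666093 [[ 0.93605572 -0.35103592 -0.02394711]
 [-0.21499565 -0.51676514 -0.82869214]
 [ 0.27852568  0.78085054 -0.55919216]] [-0.45677151  0.19274565  1.3391036 ]
fixture [([299.1, 273.5], 0.82)]
guide [([291.8, 226.9], 0.75)]
keeper_stop [([305.4, 273.0], 0.63), ([324.9, 227.3], 0.17)]
disc_slot [([300.7, 253.9], 0.61)]
post_a [([299.0, 251.4], 0.87), ([295.9, 240.9], 0.64)]
post_b [([299.0, 251.4], 0.87), ([295.9, 240.9], 0.64)]
bar_nose [([293.0, 239.4], 0.8), ([248.8, 316.0], 0.75), ([287.6, 204.0], 0.65), ([213.9, 213.4], 0.63)]
bar_tab [([235.4, 364.6], 0.89), ([234.1, 236.9], 0.8), ([304.7, 174.3], 0.67), ([284.4, 199.6], 0.65)]
vblock [([321.0, 319.5], 0.73)]
oiler [([274.4, 163.2], 0.54)]
sprayer []
carton [([323.5, 225.9], 0.75)]
woodblock [([409.1, 314.8], 0.88), ([348.6, 267.8], 0.3)]
marker [([249.3, 271.5], 0.61)]
screwdriver [([346.0, 265.0], 0.57)]
top 405.14037108571097 273.6424046590619 [[
[... 167 characters left out ...]
0.5, 225.1], 0.29)]
guide [([278.2, 221.2], 0.85), ([392.7, 251.9], 0.49)]
keeper_stop [([352.2, 239.5], 0.65)]
disc_slot [([326.3, 228.2], 0.67)]
post_a [([341.4, 231.5], 0.73), ([323.7, 238.2], 0.32)]
post_b [([341.4, 231.5], 0.73), ([323.7, 238.2], 0.32)]
bar_nose [([181.6, 280.5], 0.68), ([366.3, 308.9], 0.61), ([300.9, 227.1], 0.58), ([203.7, 196.6], 0.55)]
bar_tab [([234.4, 204.4], 0.89), ([160.1, 145.6], 0.85), ([427.3, 347.1], 0.72)]
vblock [([392.2, 251.3], 0.59)]
oiler [([113.2, 175.0], 0.79)]
sprayer [([442.7, 249.5], 0.63), ([389.3, 250.1], 0.42)]
carton [([265.8, 177.5], 0.6)]
woodblock [([414.8, 173.8], 0.76)]
marker [([296.8, 281.5], 0.71)]
screwdriver [([337.5, 191.3], 0.95)]
```

View pics/side0.png

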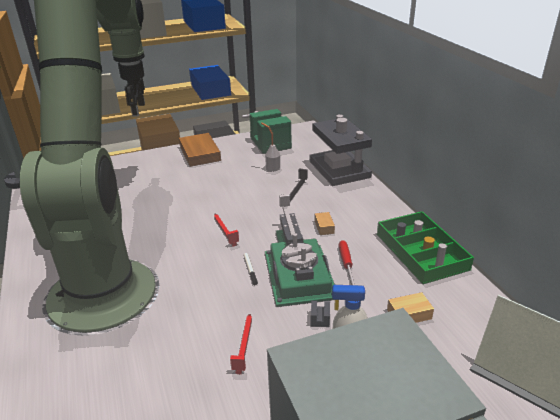

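View pics/top0.png

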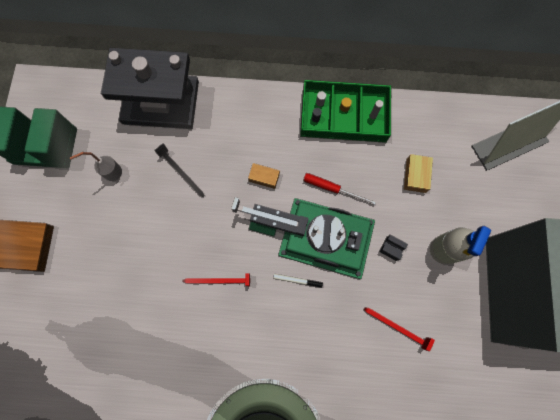

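```bash
python3 - <<'E'
import cv2
a=cv2.imread('pics/top0.png')[170:290,200:420];cv2.imwrite('pics/topz.png',cv2.resize(a,None,fx=3.6,fy=3.6,interpolation=2))
a=cv2.imread('pics/side0.png')[140:320,200:370];cv2.imwrite('pics/sidez.png',cv2.resize(a,None,fx=3.3,fy=3.3,interpolation=2))
E
```

```text
(no output)
```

View pics/topz.png

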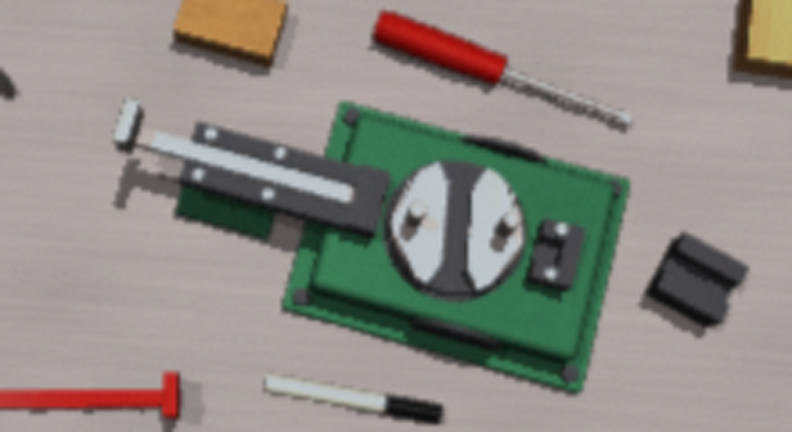

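View pics/sidez.png

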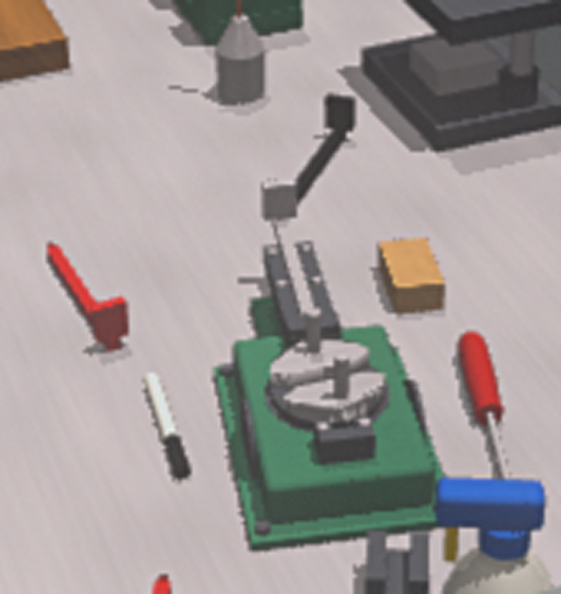

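```bash
cat > h.py <<'E'
import numpy as np, cv2
from workcell import telemetry, grab_frame, job, cut_out, pinpoint, bot
def ray(f,uv,z):
    R=np.array(f['R']);t=np.array(f['t']);c=-R.T@t
    d=R.T@np.array([(uv[0]-f['cx'])/f['fx'],(uv[1]-f['cy'])/f['fy'],1])
    return c+d*(z-c[2])/d[2]
def proj(f,X):
    p=np.array(f['R'])@X+np.array(f['t']);return np.array([f['cx']+f['fx']*p[0]/p[2],f['cy']+f['fy']*p[1]/p[2]])
E
python3 - <<'E'
from h import *
T=grab_frame('top');S=grab_frame('side')
np.set_printoptions(precision=4,suppress=True)
for n,uv,z in[('guide',(278.2,221.2),.0565),('slot',(326.3,228.2),.069),('keep',(352.2,239.5),.0625),('nose',(297.5,223),.0625),('tab',(234.4,204.4),.087),('p1',(341.4,231.5),.089),('p1top',(200+508/3.6,170+217/3.6),.108),('p2top',(200+416/3.6,170+208/3.6),.108),
 ('c1',(200+343/3.6,170+103/3.6),.0),('c4',(200+580/3.6,170+390/3.6),0)]: print('T',n,ray(T,uv,z))
for n,uv,z in[('guide',(291.8,226.9),.0565),('slot',(300.7,253.9),.069),('pa',(299,251.4),.089),('pb',(295.9,240.9),.089),('nose',(293,239.4),.0625),('tab',(284.4,199.6),.087)]: print('S',n,ray(S,uv,z))
E
```

```text
T guide [0.5211 0.0025 0.0565]
T slot [ 0.5095 -0.1166  0.069 ]
T keep [ 0.4873 -0.182   0.0625]
T nose [ 0.5188 -0.0456  0.0625]
T tab [0.5487 0.1121 0.087 ]
T p1 [ 0.5    -0.1507  0.089 ]
T p1top [ 0.4991 -0.147   0.108 ]
T p2top [ 0.5007 -0.0866  0.108 ]
T c1 [ 0.5982 -0.0386  0.    ]
T c4 [ 0.3998 -0.2191  0.    ]
S guide [0.5328 0.0096 0.0565]
S slot [ 0.5025 -0.1287  0.069 ]
S pa [ 0.4927 -0.1412  0.089 ]
S pb [ 0.5022 -0.0967  0.089 ]
S nose [ 0.5108 -0.0544  0.0625]
S tab [0.5488 0.1077 0.087 ]
```

```bash
cat > ov.py <<'E'
from h import *
def draw(f,img,x0,y0,yaw,th,s,off,sc):
    c,sn=np.cos(yaw),np.sin(yaw)
    W=lambda p:np.array([x0+c*p[0]-sn*p[1],y0+sn*p[0]+c*p[1],p[2]])
    def pl(pts,col,closed=True):
        q=np.array([(proj(f,W(np.array(p,float)))-off)*sc+ (sc-1)/2 for p in pts])
        cv2.polylines(img,[np.round(q*8).astype(np.int32)],closed,col,1,cv2.LINE_AA,3)
    rect=lambda a,b,w,z:[(a,-w,z),(b,-w,z),(b,w,z),(a,w,z)]
    circ=lambda x,y,r,z:[(x+r*np.cos(a),y+r*np.sin(a),z) for a in np.linspace(0,6.28,40)]
    pl(rect(-.192,-.052,.0215,.066),(0,255,255))
    pl(rect(-.074,-.054,.0215,.074),(0,160,255))
    pl(rect(.056,.084,.0215,.071),(0,255,255))
    pl(circ(0,0,.045,.069),(255,0,0))
    for k in(1,-1):
        px,py=-k*.031*np.sin(th),k*.031*np.cos(th)
        pl(circ(px,py,.006,.069),(0,0,255));pl(circ(px,py,.006,.108),(255,0,255))
    a=np.array([np.cos(th),np.sin(th)])*.045;b=np.array([-np.sin(th),np.cos(th)])*.009
    for k in(1,-1): pl([(*(a*j+k*b),.069) for j in(1,-1)],(0,255,0),False)
    pl(rect(s-.17,s,.006,.0685),(255,255,0))
    for z in(.0685,.1045): pl(rect(s-.17,s-.16,.015,z),(255,0,255))
def both(p,name):
    for n,off,sc,sz in(('top',(225,185),5.5,(140,90)),('side',(250,180),6.5,(95,90))):
        f=grab_frame(n)
        im=f['pixels'][off[1]:off[1]+sz[1],off[0]:off[0]+sz[0]]
        im=np.ascontiguousarray(cv2.resize(im,None,fx=sc,fy=sc,interpolation=2))
        cv2.imwrite(f'pics/{name}_{n}_raw.png',im)
        draw(f,im,*p,np.array(off),sc);cv2.imwrite(f'pics/{name}_{n}.png',im)
E
python3 - <<'E'
from ov import *
both((.5,-.1168,-1.785,1.78-1.57,-.06),'o1')
E
```

```text
(no output)
```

View pics/o1_top.png

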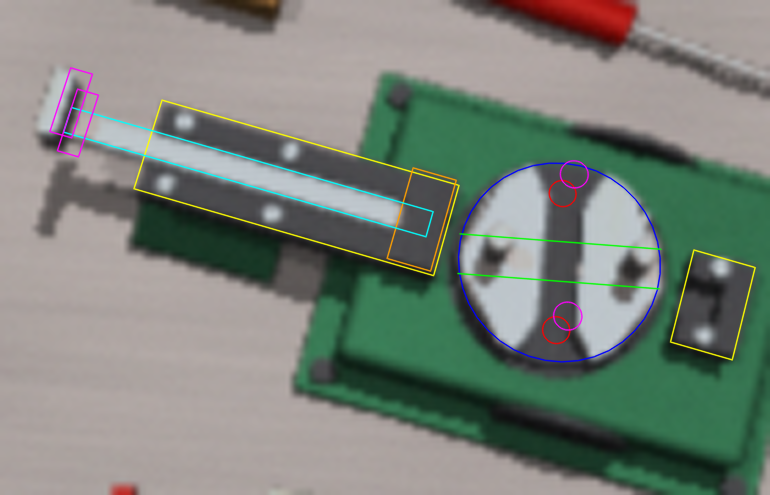

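View pics/o1_top_raw.png

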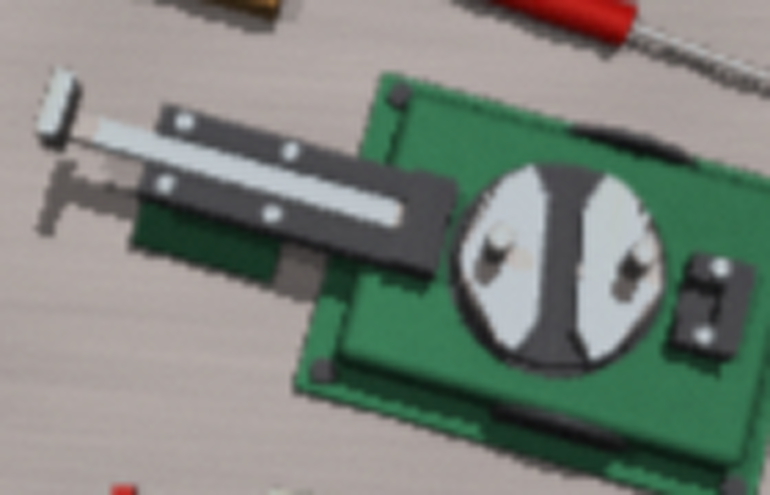

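View pics/o1_side.png

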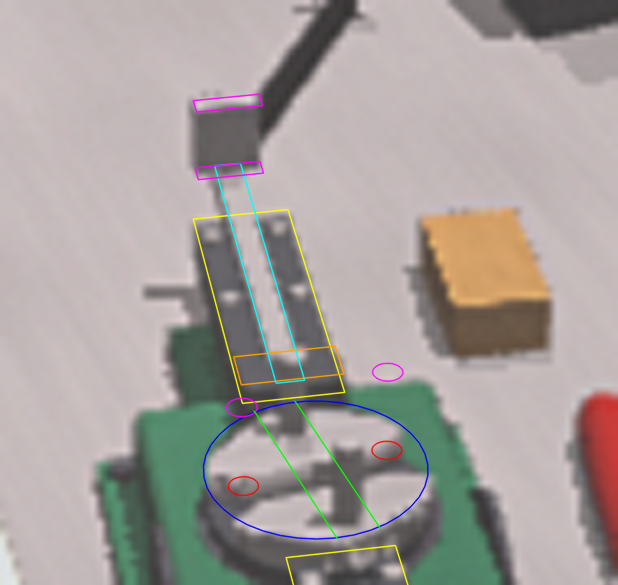

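```bash
python3 - <<'E'
from ov import *
both((.498,-.1182,-1.79,1.76,-.066),'o2')
E
```

```text
(no output)
```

View pics/o2_top.png

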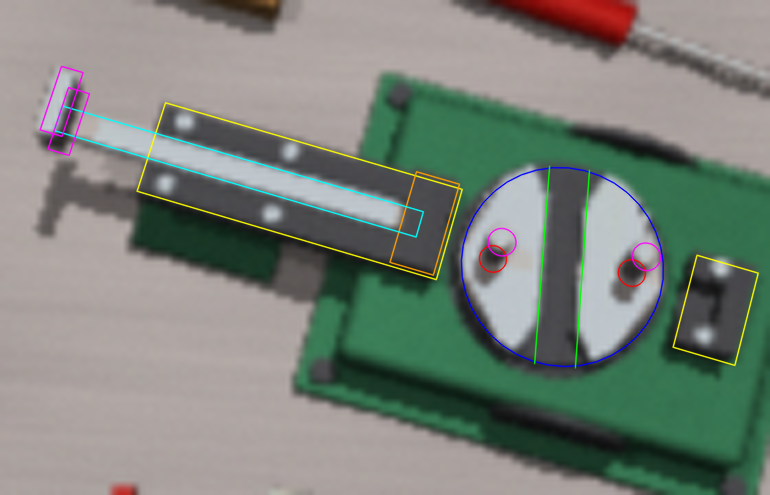

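View pics/o2_side.png

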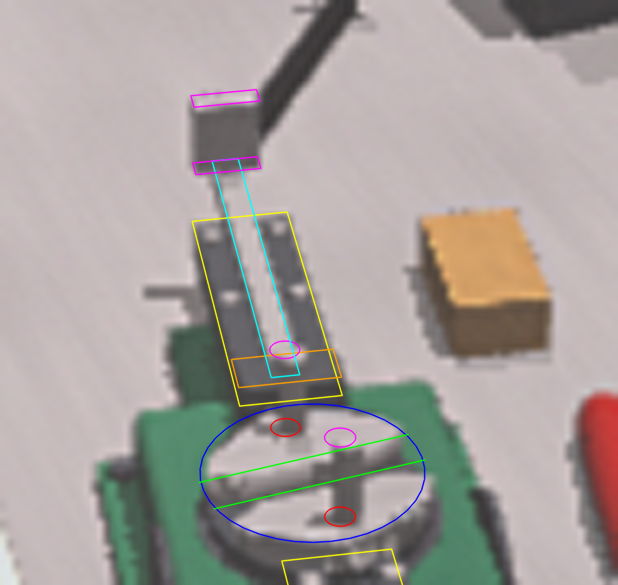

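```bash
python3 - <<'E'
from h import *
from scipy.spatial.transform import Rotation as Ro
s=telemetry.observe();R=Ro.from_euler('xyz',s['tool_rot']).as_matrix();print(R.round(3),s['clock'])
p=np.array(s['position']);print((R.T@(np.array([.526,-.0862,.20])-p)*100).round(2))
E
```

```text
[[-0.     0.347  0.938]
 [-0.     0.938 -0.347]
 [-1.    -0.     0.   ]] 1.9
[  3.93 -52.3   52.32]
```

Request:
send_rows([
  {"dy": -4.3, "dz": 4.3, "rx": 0.9, "fingers": 1},
  {"dy": -8.6, "dz": 8.6, "rx": 1.8, "fingers": 1},
  {"dy": -12.9, "dz": 12.9, "rx": 2.7, "fingers": 1},
  {"dy": -17.2, "dz": 17.2, "rx": 3.6, "fingers": 1},
  {"dy": -21.5, "dz": 21.5, "rx": 4.5, "fingers": 1},
  {"dy": -25.8, "dz": 25.8, "rx": 5.4, "fingers": 1},
  {"dy": -30.1, "dz": 30.1, "rx": 6.3, "fingers": 1},
  {"dy": -34.4, "dz": 34.4, "rx": 7.1, "fingers": 1},
])

```text
invalid input at $.rows[0]: expected keys dx, dy, dz, rx, ry, rz, fingers
```

```bash
cat > st.py <<'E'
from h import *
from scipy.spatial.transform import Rotation as Ro
np.set_printoptions(precision=3,suppress=True)
def go(*ts):
    s=telemetry.observe();R=Ro.from_euler('xyz',s['tool_rot']).as_matrix();p=np.array(s['position'])
    print(s['clock'],p,R[:,1],R[:,2],'f',s['force'],s['grip_width'],'q',np.array(s['qpos']))
    for t in ts: print(t,(R.T@(np.array(t)-p)*100).round(2))
E
python3 -c "
from st import *
go([.53,-.0862,.15],[.53,-.0862,.10])"
```

```text
1.9 [0.217 0.586 0.239] [ 0.347  0.938 -0.   ] [ 0.938 -0.347  0.   ] f [-0.503  0.547  0.067] 0.08526293802624682 q [-1.286  0.521 -0.036  1.6    0.021  1.021 -0.113]
[0.53, -0.0862, 0.15] [  8.93 -52.16  52.69]
[0.53, -0.0862, 0.1] [ 13.93 -52.16  52.69]
```

All keys are needed.

Request:
send_rows([
  {"dx": 0, "dy": -4.3, "dz": 4.3, "rx": 0.9, "ry": 0, "rz": 0, "fingers": 1},
  {"dx": 0, "dy": -8.6, "dz": 8.6, "rx": 1.8, "ry": 0, "rz": 0, "fingers": 1},
  {"dx": 0, "dy": -12.9, "dz": 12.9, "rx": 2.7, "ry": 0, "rz": 0, "fingers": 1},
  {"dx": 0, "dy": -17.2, "dz": 17.2, "rx": 3.6, "ry": 0, "rz": 0, "fingers": 1},
  {"dx": 0, "dy": -21.5, "dz": 21.5, "rx": 4.5, "ry": 0, "rz": 0, "fingers": 1},
  {"dx": 0, "dy": -25.8, "dz": 25.8, "rx": 5.4, "ry": 0, "rz": 0, "fingers": 1},
  {"dx": 0, "dy": -30.1, "dz": 30.1, "rx": 6.3, "ry": 0, "rz": 0, "fingers": 1},
  {"dx": 0, "dy": -34.4, "dz": 34.4, "rx": 7.1, "ry": 0, "rz": 0, "fingers": 1},
])

```text
clock: 2.9
position: [0.4208, 0.1423, 0.2397]
tool_rot: [2.33, 1.57, 0.731]
force: [1.2, 0.7, -0.6]
grip_width: -0.0
```

```bash
python3 -c "
from st import *
go([.532,-.0862,.15],[.532,-.0862,.10])"
```

```text
2.9 [0.421 0.142 0.24 ] [ 1.    -0.028  0.001] [-0.028 -1.    -0.001] f [ 1.242  0.712 -0.575] -3.605448832112906e-05 q [-0.783  0.246  0.388  2.068 -0.123  0.848 -0.352]
[0.532, -0.0862, 0.15] [ 8.96 11.74 22.53]
[0.532, -0.0862, 0.1] [13.96 11.74 22.54]
```

Request:
send_rows([
  {"dx": 0, "dy": 2.5, "dz": 4.8, "rx": 0, "ry": 0, "rz": 0, "fingers": 1},
  {"dx": 0, "dy": 5, "dz": 9.6, "rx": 0, "ry": 0, "rz": 0, "fingers": 1},
  {"dx": 0, "dy": 7.5, "dz": 14.4, "rx": 0, "ry": 0, "rz": 0, "fingers": 1},
  {"dx": 2, "dy": 10, "dz": 19.2, "rx": 0, "ry": 0, "rz": 0, "fingers": 1},
  {"dx": 5, "dy": 11.7, "dz": 22.5, "rx": 0, "ry": 0, "rz": 0, "fingers": 1},
  {"dx": 8.9, "dy": 11.7, "dz": 22.5, "rx": 0, "ry": 0, "rz": 0, "fingers": 1},
  {"dx": 11, "dy": 11.7, "dz": 22.5, "rx": 0, "ry": 0, "rz": 0, "fingers": 1},
  {"dx": 11, "dy": 11.7, "dz": 22.5, "rx": 0, "ry": 0, "rz": 0, "fingers": 1},
])

```text
clock: 3.9
position: [0.5313, -0.0837, 0.1283]
tool_rot: [-1.533, 1.568, -3.127]
force: [-0.0, -0.4, 0.2]
grip_width: -0.0005
```

```bash
python3 -c "
from st import *
go([.53,-.0862,.093])
for n,o in(('top',(225,150)),('side',(230,150))):
  f=grab_frame(n)['pixels'][o[1]:o[1]+130,o[0]:o[0]+150]
  cv2.imwrite('pics/a_%s.png'%n,cv2.resize(f,None,fx=4,fy=4,interpolation=2))"
```

```text
3.9 [ 0.531 -0.084  0.128] [ 1.    -0.023 -0.002] [-0.023 -1.     0.   ] f [-0.046 -0.43   0.187] -0.0004747921598919644 q [-0.227  0.572  0.377  1.94  -0.318  0.69   0.321]
[0.53, -0.0862, 0.093] [ 3.53 -0.11  0.25]
```

View pics/a_top.png

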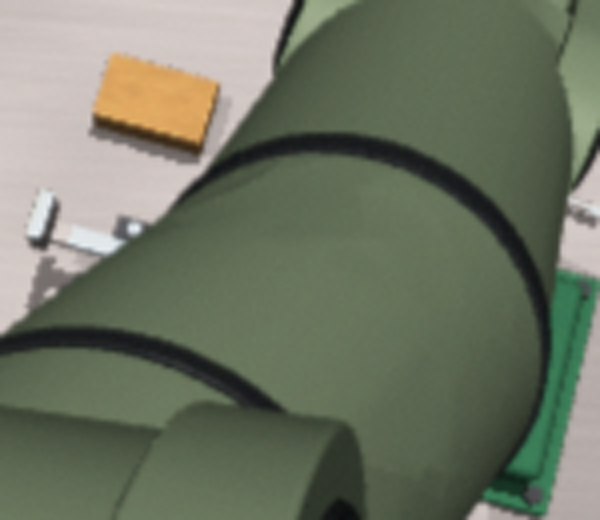

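View pics/a_side.png

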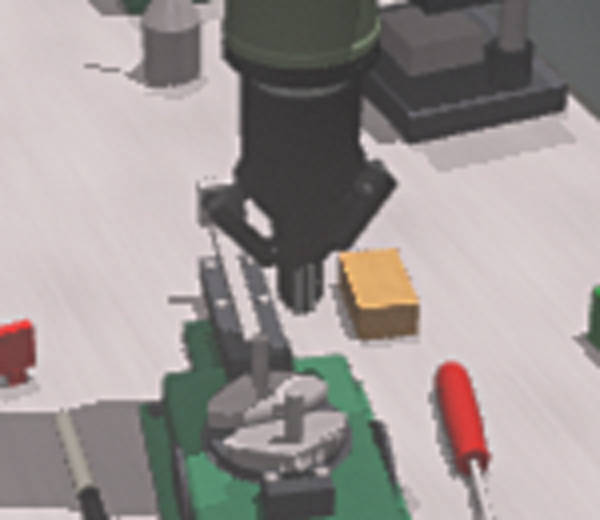

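Request:
send_rows([
  {"dx": 1.2, "dy": 0, "dz": 0.1, "rx": 0, "ry": 0, "rz": 0, "fingers": 1},
  {"dx": 2.4, "dy": 0, "dz": 0.2, "rx": 0, "ry": 0, "rz": 0, "fingers": 1},
  {"dx": 3.5, "dy": 0, "dz": 0.2, "rx": 0, "ry": 0, "rz": 0, "fingers": 1},
  {"dx": 3.5, "dy": -0.2, "dz": 0.2, "rx": 0, "ry": 0, "rz": 0, "fingers": 1},
  {"dx": 3.5, "dy": -0.5, "dz": 0.2, "rx": 0, "ry": 0, "rz": 0, "fingers": 1},
  {"dx": 3.5, "dy": -0.8, "dz": 0.2, "rx": 0, "ry": 0, "rz": 0, "fingers": 1},
  {"dx": 3.5, "dy": -1.1, "dz": 0.2, "rx": 0, "ry": 0, "rz": 0, "fingers": 1},
  {"dx": 3.5, "dy": -1.1, "dz": 0.2, "rx": 0, "ry": 0, "rz": 0, "fingers": 1},
])

```text
clock: 5.0
position: [0.5209, -0.0853, 0.0945]
tool_rot: [1.8, 1.57, 0.206]
force: [0.0, 0.3, -0.6]
grip_width: 0.0
```

```bash
cat > arc.py <<'E'
from st import *
C=np.array([.4988,-.1175])
def arc(phis,d):
    s=telemetry.observe();R=Ro.from_euler('xyz',s['tool_rot']).as_matrix();p=np.array(s['position'])
    ty=np.degrees(np.arctan2(R[1,1],R[0,1]))
    for a in phis:
        r=np.radians(a);u=np.array([np.cos(r),np.sin(r)]);t=np.array([-u[1],u[0]])
        b=C+.031*u-d*t;print(a,b,(R.T@(np.array([*b,p[2]])-p)*100).round(2),'rx',round(-((a-90-ty+180)%360-180)/10,2))
E
python3 -c "
from arc import *
go()
arc([88.5,95,100,105,110,115,120,125,130,135,140,145,150,155,160,165],.0185)
for n,o in(('side',(230,150)),):
  f=grab_frame(n)['pixels'][o[1]:o[1]+130,o[0]:o[0]+150]
  cv2.imwrite('pics/b_%s.png'%n,cv2.resize(f,None,fx=4,fy=4,interpolation=2))"
```

```text
5.0 [ 0.521 -0.085  0.095] [ 1.    -0.023  0.   ] [-0.023 -1.    -0.   ] f [ 0.022  0.312 -0.627] 2.3728124232704558e-05 q [-0.199  0.612  0.343  1.984 -0.349  0.602  0.354]
88.5 [ 0.518 -0.087] [-0.   -0.28  0.17] rx 0.02
95 [ 0.515 -0.085] [-0.   -0.64 -0.02] rx -0.63
100 [ 0.512 -0.084] [-0.   -0.93 -0.14] rx -1.13
105 [ 0.509 -0.083] [-0.   -1.23 -0.23] rx -1.63
110 [ 0.506 -0.082] [-0.   -1.54 -0.29] rx -2.13
115 [ 0.502 -0.082] [-0.   -1.85 -0.33] rx -2.63
120 [ 0.499 -0.081] [-0.   -2.17 -0.34] rx -3.13
125 [ 0.496 -0.081] [-0.   -2.48 -0.33] rx -3.63
130 [ 0.493 -0.082] [-0.   -2.79 -0.28] rx -4.13
135 [ 0.49  -0.082] [-0.   -3.1  -0.21] rx -4.63
140 [ 0.487 -0.083] [-0.   -3.4  -0.12] rx -5.13
145 [ 0.484 -0.085] [-0.   -3.69  0.01] rx -5.63
150 [ 0.481 -0.086] [-0.   -3.97  0.16] rx -6.13
155 [ 0.479 -0.088] [-0.   -4.23  0.33] rx -6.63
160 [ 0.476 -0.09 ] [-0.   -4.48  0.52] rx -7.13
165 [ 0.474 -0.092] [-0.   -4.71  0.74] rx -7.63
```

View pics/b_side.png

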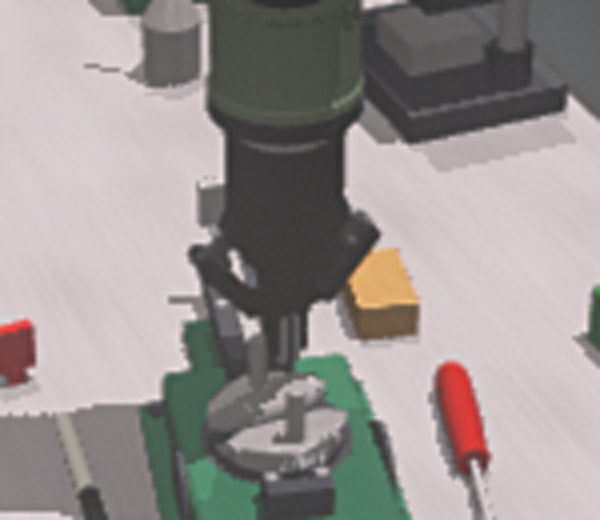

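Request:
send_rows([
  {"dx": 0, "dy": -0.3, "dz": 0.1, "rx": 0, "ry": 0, "rz": 0, "fingers": 1},
  {"dx": 0, "dy": -0.65, "dz": 0, "rx": -0.6, "ry": 0, "rz": 0, "fingers": 1},
  {"dx": 0, "dy": -0.95, "dz": -0.15, "rx": -1.1, "ry": 0, "rz": 0, "fingers": 1},
  {"dx": 0, "dy": -1.25, "dz": -0.25, "rx": -1.6, "ry": 0, "rz": 0, "fingers": 1},
  {"dx": 0, "dy": -1.55, "dz": -0.3, "rx": -2.1, "ry": 0, "rz": 0, "fingers": 1},
  {"dx": 0, "dy": -1.85, "dz": -0.35, "rx": -2.6, "ry": 0, "rz": 0, "fingers": 1},
  {"dx": 0, "dy": -2.15, "dz": -0.35, "rx": -3.1, "ry": 0, "rz": 0, "fingers": 1},
  {"dx": 0, "dy": -2.5, "dz": -0.35, "rx": -3.6, "ry": 0, "rz": 0, "fingers": 1},
])

```text
clock: 6.05
position: [0.4961, -0.0816, 0.0944]
tool_rot: [0.595, 1.57, -0.368]
force: [3.0, 0.2, -0.8]
grip_width: -0.0002
```

```bash
python3 -c "
from arc import *
go()
arc([125,130,135,140,145,150,155,160,165,167.5],.0185)
for n,o in(('side',(230,150)),):
  f=grab_frame(n)['pixels'][o[1]:o[1]+130,o[0]:o[0]+150]
  cv2.imwrite('pics/c_%s.png'%n,cv2.resize(f,None,fx=4,fy=4,interpolation=2))"
```

```text
6.05 [ 0.496 -0.082  0.094] [0.821 0.571 0.   ] [ 0.571 -0.821  0.001] f [ 2.994  0.171 -0.831] -0.0002189188899700334 q [-0.081  0.56   0.168  2.042 -0.17   0.552  0.815]
125 [ 0.496 -0.081] [ 0.    0.01 -0.  ] rx -0.02
130 [ 0.493 -0.082] [-0.   -0.27 -0.15] rx -0.52
135 [ 0.49  -0.082] [-0.   -0.56 -0.27] rx -1.02
140 [ 0.487 -0.083] [-0.   -0.86 -0.37] rx -1.52
145 [ 0.484 -0.085] [-0.   -1.16 -0.44] rx -2.02
150 [ 0.481 -0.086] [-0.   -1.48 -0.49] rx -2.52
155 [ 0.479 -0.088] [-0.   -1.79 -0.5 ] rx -3.02
160 [ 0.476 -0.09 ] [-0.   -2.1  -0.49] rx -3.52
165 [ 0.474 -0.092] [-0.   -2.42 -0.46] rx -4.02
167.5 [ 0.473 -0.093] [-0.   -2.57 -0.43] rx -4.27
```

View pics/c_side.png

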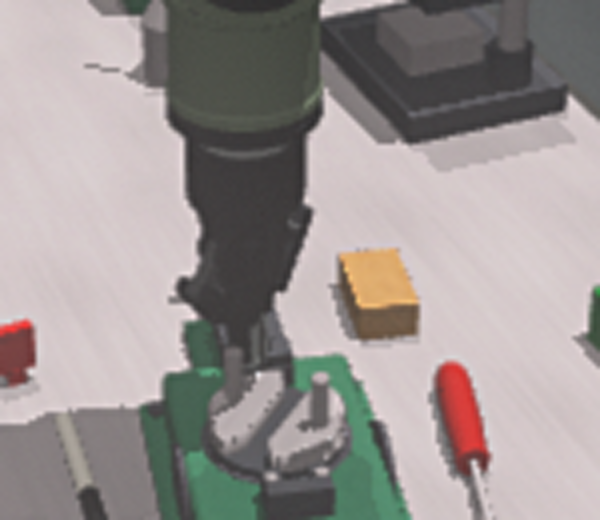

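Request:
send_rows([
  {"dx": 0, "dy": -0.3, "dz": -0.15, "rx": -0.5, "ry": 0, "rz": 0, "fingers": 1},
  {"dx": 0, "dy": -0.55, "dz": -0.25, "rx": -1.0, "ry": 0, "rz": 0, "fingers": 1},
  {"dx": 0, "dy": -0.85, "dz": -0.35, "rx": -1.5, "ry": 0, "rz": 0, "fingers": 1},
  {"dx": 0, "dy": -1.15, "dz": -0.45, "rx": -2.0, "ry": 0, "rz": 0, "fingers": 1},
  {"dx": 0, "dy": -1.5, "dz": -0.5, "rx": -2.5, "ry": 0, "rz": 0, "fingers": 1},
  {"dx": 0, "dy": -1.8, "dz": -0.5, "rx": -3.0, "ry": 0, "rz": 0, "fingers": 1},
  {"dx": 0, "dy": -2.0, "dz": -0.5, "rx": -3.3, "ry": 0, "rz": 0, "fingers": 1},
  {"dx": 0, "dy": -2.0, "dz": -0.5, "rx": -3.3, "ry": 0, "rz": 0, "fingers": 1},
])

```text
clock: 7.1
position: [0.4765, -0.0888, 0.0943]
tool_rot: [-3.091, 1.571, 2.8]
force: [1.0, -0.6, 0.3]
grip_width: -0.0003
```

```bash
python3 -c "
from arc import *
go()
arc([155,160,165,167.5,170,172.5],.0185)
from ov import draw
f=grab_frame('side');off=(250,180);im=f['pixels'][180:270,250:345]
im=np.ascontiguousarray(cv2.resize(im,None,fx=6.5,fy=6.5,interpolation=2));cv2.imwrite('pics/d_raw.png',im)
draw(f,im,.4988,-.1175,-1.79,2.95,-.067,np.array(off),6.5);cv2.imwrite('pics/d.png',im)"
```

```text
7.1 [ 0.477 -0.089  0.094] [ 0.382  0.924 -0.   ] [ 0.924 -0.382 -0.   ] f [ 0.967 -0.639  0.258] -0.00027906617826272735 q [ 0.055  0.531  0.009  2.08  -0.009  0.53   1.25 ]
155 [ 0.479 -0.088] [-0.    0.18  0.14] rx 0.26
160 [ 0.476 -0.09 ] [ 0.   -0.09 -0.02] rx -0.24
165 [ 0.474 -0.092] [ 0.   -0.37 -0.16] rx -0.74
167.5 [ 0.473 -0.093] [ 0.   -0.52 -0.22] rx -0.99
170 [ 0.471 -0.094] [ 0.   -0.66 -0.27] rx -1.24
172.5 [ 0.47  -0.095] [ 0.   -0.81 -0.32] rx -1.49
```

View pics/d.png

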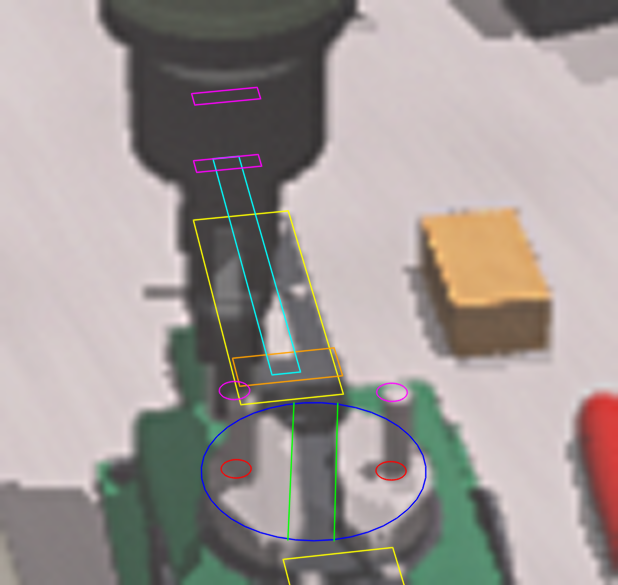

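View pics/d_raw.png

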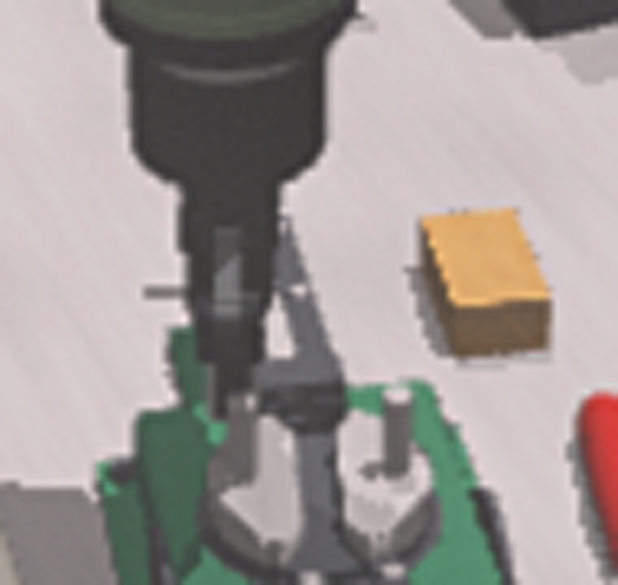

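```bash
python3 -c "
from h import *
f=grab_frame('side')
for th in(2.95,3.0,3.05,3.1,3.14):
  a=th-1.79;d=np.array([np.cos(a),np.sin(a),0]);n=np.array([-d[1],d[0],0]);C=np.array([.4988,-.1175,.069])
  p=proj(f,C-.04*d);q=proj(f,C+.04*d);v=q-p
  A=(proj(f,C+.031*n+[0,0,.039])-[250,180])*6.5;B=(proj(f,C-.031*n+[0,0,.039])-[250,180])*6.5
  print(th,v[0]/v[1],A,B)
im=f['pixels'][205:270,270:330];cv2.imwrite('pics/e.png',cv2.resize(im,None,fx=9,fy=9,interpolation=2))
"
```

```text
2.95 -0.034926182085499836 [231.28676751 387.23134718] [388.74058871 389.06836289]
3.0 0.04652516044697561 [231.22436104 389.57096091] [388.65054437 386.72532156]
3.05 0.12821217995303624 [231.35862746 391.91155251] [388.36398467 384.39037175]
3.1 0.2105478320658078 [231.68980272 394.24726372] [387.88219445 382.06931539]
3.14 0.27716905550131427 [232.09635989 396.10836778] [387.35736539 380.22632931]
```

View pics/e.png

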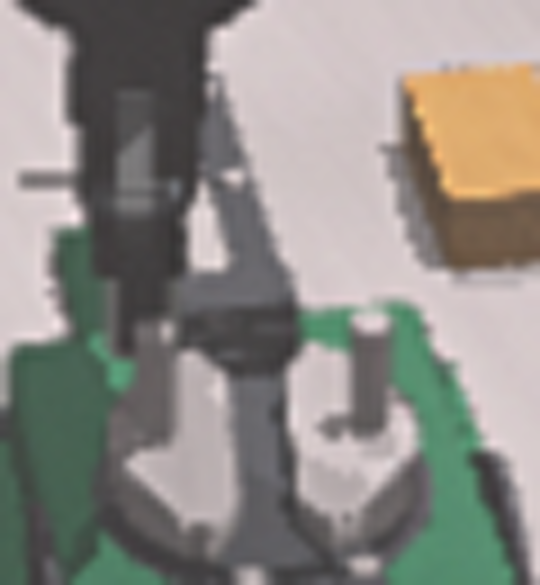

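Request:
send_rows([
  {"dx": 0, "dy": -0.2, "dz": -0.1, "rx": -0.4, "ry": 0, "rz": 0, "fingers": 1},
  {"dx": 0, "dy": -0.43, "dz": -0.2, "rx": -0.8, "ry": 0, "rz": 0, "fingers": 1},
  {"dx": 0, "dy": -0.43, "dz": -0.2, "rx": -0.8, "ry": 0, "rz": 0, "fingers": 1},
  {"dx": 0, "dy": 0.3, "dz": -0.2, "rx": -0.8, "ry": 0, "rz": 0, "fingers": 1},
  {"dx": 0, "dy": 1.2, "dz": -0.2, "rx": -0.8, "ry": 0, "rz": 0, "fingers": 1},
  {"dx": -2, "dy": 1.2, "dz": -0.2, "rx": -0.8, "ry": 0, "rz": 0, "fingers": 1},
  {"dx": -5, "dy": 4, "dz": 1, "rx": -0.8, "ry": 0, "rz": 0, "fingers": 1},
  {"dx": -6, "dy": 8, "dz": 2, "rx": -0.8, "ry": 0, "rz": 0, "fingers": 1},
])

```text
clock: 8.2
position: [0.5269, -0.0216, 0.1561]
tool_rot: [0.159, 1.569, -0.094]
force: [1.2, -0.3, -0.2]
grip_width: -0.0
```

```bash
python3 -c "
from st import *
go([.5588,.152,.154])"
```

```text
8.2 [ 0.527 -0.022  0.156] [0.25  0.968 0.   ] [ 0.968 -0.25   0.002] f [ 1.232 -0.308 -0.186] -4.0338967606598137e-05 q [-0.052  0.478 -0.026  1.936  0.019  0.725  1.229]
[0.5588, 0.152, 0.154] [ 0.21 17.61 -1.25]
```

Request:
send_rows([
  {"dx": 0, "dy": 5, "dz": -0.3, "rx": -0.2, "ry": 0, "rz": 0, "fingers": 1},
  {"dx": 0, "dy": 10, "dz": -0.7, "rx": -0.2, "ry": 0, "rz": 0, "fingers": 1},
  {"dx": 0, "dy": 15, "dz": -1.1, "rx": -0.2, "ry": 0, "rz": 0, "fingers": 1},
  {"dx": 0, "dy": 17.6, "dz": -1.3, "rx": -0.2, "ry": 0, "rz": 0, "fingers": 1},
  {"dx": 0, "dy": 17.6, "dz": -1.3, "rx": -0.2, "ry": 0, "rz": 0, "fingers": 1},
  {"dx": 0, "dy": 17.6, "dz": -1.3, "rx": -0.2, "ry": 0, "rz": 0, "fingers": 1},
  {"dx": 0, "dy": 17.6, "dz": -1.3, "rx": -0.2, "ry": 0, "rz": 0, "fingers": 1},
  {"dx": 0, "dy": 17.6, "dz": -1.3, "rx": -0.2, "ry": 0, "rz": 0, "fingers": 1},
])

```text
clock: 9.2
position: [0.5566, 0.1509, 0.1544]
tool_rot: [-1.052, 1.571, -1.269]
force: [0.5, 0.6, 0.5]
grip_width: 0.0002
```

```bash
python3 -c "
from st import *
from ov import both
go([.5575,.146,.154],[.5575,.146,.094])
both((.4988,-.1175,-1.79,3.14,-.067),'g')"
```

```text
9.2 [0.557 0.151 0.154] [ 0.215  0.977 -0.   ] [ 0.977 -0.215  0.   ] f [0.546 0.572 0.488] 0.00019026675316372377 q [-0.337  0.549 -0.042  1.807  0.031  0.787  0.959]
[0.5575, 0.146, 0.154] [ 0.04 -0.46  0.19]
[0.5575, 0.146, 0.094] [ 6.04 -0.46  0.19]
```

View pics/g_top.png

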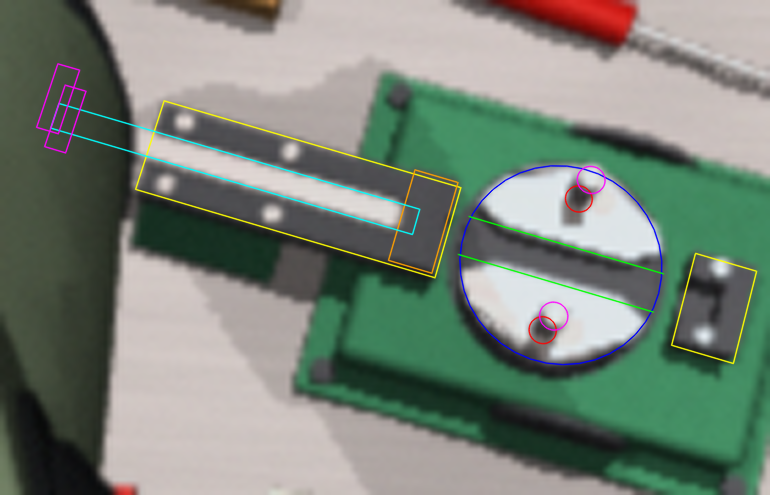

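View pics/g_side.png

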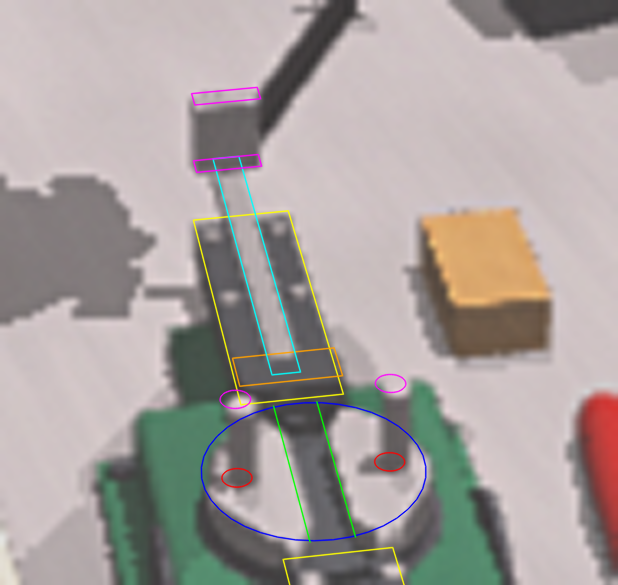

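Request:
send_rows([
  {"dx": 3, "dy": 0, "dz": 0.15, "rx": 0, "ry": 0, "rz": 0, "fingers": 1},
  {"dx": 6.4, "dy": 0, "dz": 0.15, "rx": 0, "ry": 0, "rz": 0, "fingers": 1},
  {"dx": 6.4, "dy": -0.5, "dz": 0.15, "rx": 0, "ry": 0, "rz": 0, "fingers": 1},
  {"dx": 6.4, "dy": -1, "dz": 0.15, "rx": 0, "ry": 0, "rz": 0, "fingers": 1},
  {"dx": 6.4, "dy": -1.5, "dz": 0.15, "rx": 0, "ry": 0, "rz": 0, "fingers": 1},
  {"dx": 6.4, "dy": -2, "dz": 0.15, "rx": 0, "ry": 0, "rz": 0, "fingers": 1},
  {"dx": 6.4, "dy": -2, "dz": 0.15, "rx": 0, "ry": 0, "rz": 0, "fingers": 1},
  {"dx": 6.4, "dy": -2, "dz": 0.15, "rx": 0, "ry": 0, "rz": 0, "fingers": 1},
])

```text
clock: 10.3
position: [0.5539, 0.1318, 0.0905]
tool_rot: [0.782, 1.57, 0.567]
force: [0.2, 0.4, 1.2]
grip_width: -0.0003
```

```bash
python3 -c "
from st import *
def P(s,l,z):
  c,n=np.cos(-1.79),np.sin(-1.79);return [.4988+c*s-n*l,-.1175+n*s+c*l,z]
go(P(-.25,0,.09),P(-.1105,0,.09))
from ov import both
both((.4988,-.1175,-1.79,3.14,-.067),'h')"
```

```text
10.3 [0.554 0.132 0.09 ] [0.213 0.977 0.   ] [ 0.977 -0.213  0.   ] f [0.177 0.401 1.163] -0.0003094946905475492 q [-0.307  0.634 -0.043  1.863  0.042  0.646  0.98 ]
[np.float64(0.5531631051703412), np.float64(0.12651773049563106), 0.09] [ 0.05 -0.53  0.05]
[np.float64(0.5228284924852908), np.float64(-0.009644163120931068), 0.09] [  0.05 -14.48  -0.01]
```

View pics/h_side_raw.png

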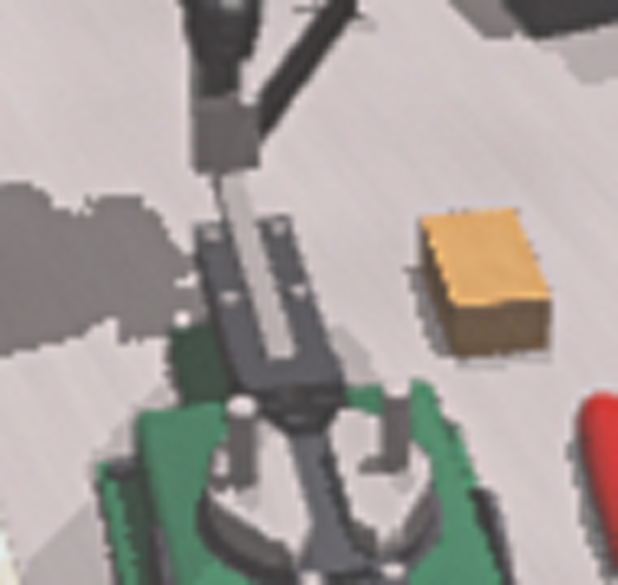

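Request:
send_rows([
  {"dx": 0, "dy": -0.6, "dz": 0, "rx": 0, "ry": 0, "rz": 0, "fingers": 1},
  {"dx": 0, "dy": -1.5, "dz": 0, "rx": 0, "ry": 0, "rz": 0, "fingers": 1},
  {"dx": 0, "dy": -2.5, "dz": 0, "rx": 0, "ry": 0, "rz": 0, "fingers": 1},
  {"dx": 0, "dy": -3.5, "dz": 0, "rx": 0, "ry": 0, "rz": 0, "fingers": 1},
  {"dx": 0, "dy": -4.5, "dz": 0, "rx": 0, "ry": 0, "rz": 0, "fingers": 1},
  {"dx": 0, "dy": -5.5, "dz": 0, "rx": 0, "ry": 0, "rz": 0, "fingers": 1},
  {"dx": 0, "dy": -6.5, "dz": 0, "rx": 0, "ry": 0, "rz": 0, "fingers": 1},
  {"dx": 0, "dy": -7, "dz": 0, "rx": 0, "ry": 0, "rz": 0, "fingers": 1},
])

```text
clock: 11.4
position: [0.5387, 0.0625, 0.0903]
tool_rot: [-1.419, 1.571, -1.635]
force: [0.3, 0.8, -0.7]
grip_width: -0.0001
```

```bash
python3 -c "
from st import *
def P(s,l,z):
  c,n=np.cos(-1.79),np.sin(-1.79);return [.4988+c*s-n*l,-.1175+n*s+c*l,z]
go(P(-.1105,0,.09))
from ov import both
both((.4988,-.1175,-1.79,3.14,-.0),'i')"
```

```text
11.4 [0.539 0.063 0.09 ] [ 0.214  0.977 -0.   ] [ 0.977 -0.214  0.   ] f [ 0.292  0.841 -0.73 ] -5.189254663041248e-05 q [-0.189  0.602 -0.05   1.933  0.05   0.607  1.085]
[np.float64(0.5228284924852908), np.float64(-0.009644163120931068), 0.09] [ 0.03 -7.39 -0.  ]
```

View pics/i_side_raw.png

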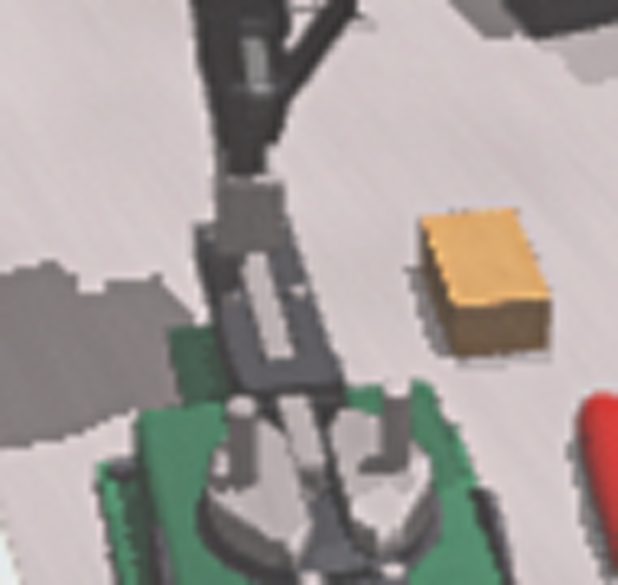

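Request:
send_rows([
  {"dx": 0, "dy": -0.8, "dz": 0, "rx": 0, "ry": 0, "rz": 0, "fingers": 1},
  {"dx": 0, "dy": -1.6, "dz": 0, "rx": 0, "ry": 0, "rz": 0, "fingers": 1},
  {"dx": 0, "dy": -2.4, "dz": 0, "rx": 0, "ry": 0, "rz": 0, "fingers": 1},
  {"dx": 0, "dy": -3.2, "dz": 0, "rx": 0, "ry": 0, "rz": 0, "fingers": 1},
  {"dx": 0, "dy": -4.0, "dz": 0, "rx": 0, "ry": 0, "rz": 0, "fingers": 1},
  {"dx": 0, "dy": -4.8, "dz": 0, "rx": 0, "ry": 0, "rz": 0, "fingers": 1},
  {"dx": 0, "dy": -5.6, "dz": 0, "rx": 0, "ry": 0, "rz": 0, "fingers": 1},
  {"dx": 0, "dy": -6.2, "dz": 0, "rx": 0, "ry": 0, "rz": 0, "fingers": 1},
])

```text
clock: 12.5
position: [0.5254, 0.0021, 0.0903]
tool_rot: [-2.138, 1.571, -2.353]
force: [-0.5, 0.9, 0.4]
grip_width: -0.0001
```

```bash
python3 -c "
from st import *
def P(s,l,z):
  c,n=np.cos(-1.79),np.sin(-1.79);return [.4988+c*s-n*l,-.1175+n*s+c*l,z]
go(P(-.1105,0,.09))
from ov import both
both((.4988,-.1175,-1.79,3.14,.062),'j')"
```

```text
12.5 [0.525 0.002 0.09 ] [ 0.214  0.977 -0.   ] [ 0.977 -0.214 -0.   ] f [-0.53   0.883  0.375] -8.686603631683834e-05 q [-0.075  0.583 -0.056  1.977  0.056  0.583  1.186]
[np.float64(0.5228284924852908), np.float64(-0.009644163120931068), 0.09] [ 0.03 -1.2   0.  ]
```

View pics/j_side_raw.png

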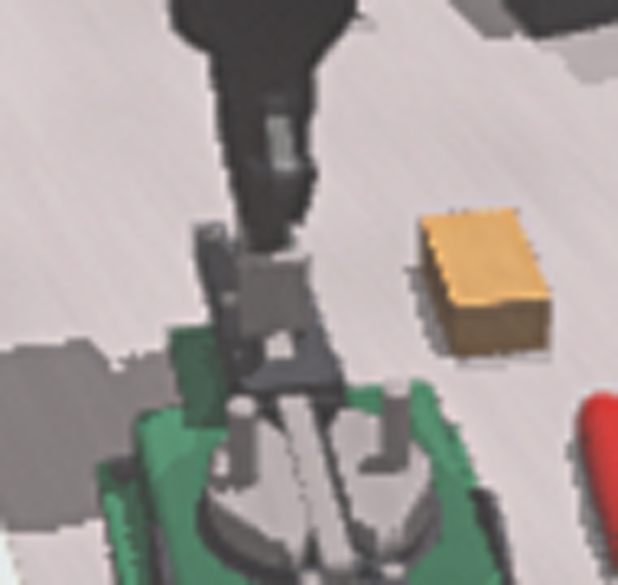

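Now slowly to contact with the stop, watching the force.

Request:
send_rows([
  {"dx": 0, "dy": -0.3, "dz": 0, "rx": 0, "ry": 0, "rz": 0, "fingers": 1},
  {"dx": 0, "dy": -0.5, "dz": 0, "rx": 0, "ry": 0, "rz": 0, "fingers": 1},
  {"dx": 0, "dy": -0.7, "dz": 0, "rx": 0, "ry": 0, "rz": 0, "fingers": 1},
  {"dx": 0, "dy": -0.8, "dz": 0, "rx": 0, "ry": 0, "rz": 0, "fingers": 1},
  {"dx": 0, "dy": -0.9, "dz": 0, "rx": 0, "ry": 0, "rz": 0, "fingers": 1},
  {"dx": 0, "dy": -1.0, "dz": 0, "rx": 0, "ry": 0, "rz": 0, "fingers": 1},
  {"dx": 0, "dy": -1.0, "dz": 0, "rx": 0, "ry": 0, "rz": 0, "fingers": 1},
  {"dx": 0, "dy": -1.0, "dz": 0, "rx": 0, "ry": 0, "rz": 0, "fingers": 1},
])

```text
clock: 13.6
position: [0.5234, -0.0071, 0.0903]
tool_rot: [-1.416, 1.571, -1.631]
force: [0.7, 0.5, 0.5]
grip_width: 0.0004
```

```bash
python3 -c "
from st import *
go()"
```

```text
13.6 [ 0.523 -0.007  0.09 ] [ 0.214  0.977 -0.   ] [ 0.977 -0.214  0.   ] f [0.702 0.495 0.475] 0.0003992413342268621 q [-0.057  0.581 -0.057  1.982  0.057  0.58   1.202]
```

No contact yet (at s≈-0.113); creep on in 1 mm steps.

Request:
send_rows([
  {"dx": 0, "dy": -0.1, "dz": 0, "rx": 0, "ry": 0, "rz": 0, "fingers": 1},
  {"dx": 0, "dy": -0.15, "dz": 0, "rx": 0, "ry": 0, "rz": 0, "fingers": 1},
  {"dx": 0, "dy": -0.2, "dz": 0, "rx": 0, "ry": 0, "rz": 0, "fingers": 1},
  {"dx": 0, "dy": -0.25, "dz": 0, "rx": 0, "ry": 0, "rz": 0, "fingers": 1},
  {"dx": 0, "dy": -0.3, "dz": 0, "rx": 0, "ry": 0, "rz": 0, "fingers": 1},
  {"dx": 0, "dy": -0.3, "dz": 0, "rx": 0, "ry": 0, "rz": 0, "fingers": 1},
  {"dx": 0, "dy": -0.3, "dz": 0, "rx": 0, "ry": 0, "rz": 0, "fingers": 1},
  {"dx": 0, "dy": -0.3, "dz": 0, "rx": 0, "ry": 0, "rz": 0, "fingers": 1},
])

```text
clock: 14.6
position: [0.5231, -0.0091, 0.0904]
tool_rot: [1.073, 1.57, 0.858]
force: [1.8, 6.1, 0.7]
grip_width: -0.0
```

```bash
python3 -c "
from st import *
go()
from ov import both
both((.4988,-.1175,-1.79,3.14,.072),'k')"
```

```text
14.6 [ 0.523 -0.009  0.09 ] [0.213 0.977 0.001] [ 0.977 -0.213  0.001] f [1.825 6.092 0.663] -4.022846028937977e-06 q [-0.052  0.58  -0.058  1.983  0.057  0.579  1.208]
```

View pics/k_side.png

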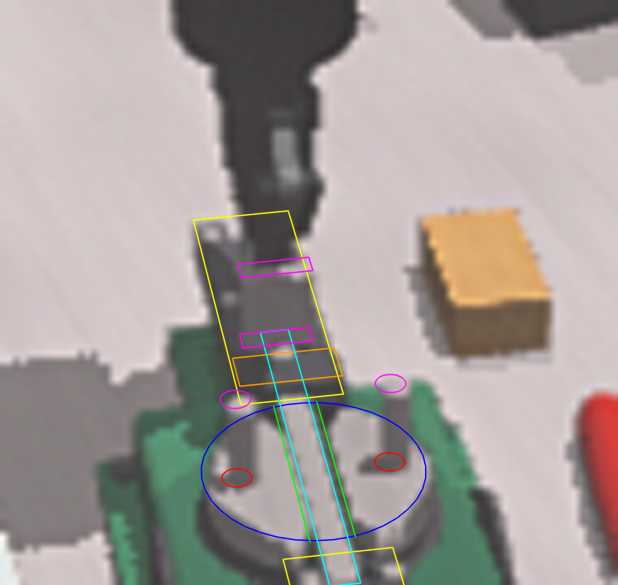

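Request:
send_rows([
  {"dx": 0, "dy": -0.1, "dz": 0, "rx": 0, "ry": 0, "rz": 0, "fingers": 1},
  {"dx": 0, "dy": -0.2, "dz": 0, "rx": 0, "ry": 0, "rz": 0, "fingers": 1},
  {"dx": 0, "dy": -0.2, "dz": 0, "rx": 0, "ry": 0, "rz": 0, "fingers": 1},
  {"dx": 0, "dy": -0.2, "dz": 0, "rx": 0, "ry": 0, "rz": 0, "fingers": 1},
  {"dx": 0, "dy": -0.2, "dz": 0, "rx": 0, "ry": 0, "rz": 0, "fingers": 1},
  {"dx": 0, "dy": -0.2, "dz": 0, "rx": 0, "ry": 0, "rz": 0, "fingers": 1},
  {"dx": 0, "dy": -0.2, "dz": 0, "rx": 0, "ry": 0, "rz": 0, "fingers": 1},
  {"dx": 0, "dy": -0.2, "dz": 0, "rx": 0, "ry": 0, "rz": 0, "fingers": 1},
])

```text
clock: 15.7
position: [0.5234, -0.0096, 0.0907]
tool_rot: [1.045, 1.568, 0.832]
force: [3.8, 14.8, 2.7]
grip_width: 0.0001
```

```bash
python3 -c "
from st import *
go()"
```

```text
15.7 [ 0.523 -0.01   0.091] [0.212 0.977 0.003] [ 0.977 -0.212  0.002] f [ 3.792 14.773  2.686] 0.00011935908893208959 q [-0.049  0.579 -0.06   1.983  0.056  0.578  1.211]
```

Request:
send_rows([
  {"dx": 0, "dy": 0.3, "dz": 0, "rx": 0, "ry": 0, "rz": 0, "fingers": 1},
  {"dx": 0, "dy": 1, "dz": 0, "rx": 0, "ry": 0, "rz": 0, "fingers": 1},
  {"dx": 0, "dy": 3, "dz": 0, "rx": 0, "ry": 0, "rz": 0, "fingers": 1},
  {"dx": -1, "dy": 5, "dz": 0, "rx": 0, "ry": 0, "rz": 0, "fingers": 1},
  {"dx": -4, "dy": 8, "dz": 0, "rx": 0, "ry": 0, "rz": 0, "fingers": 1},
  {"dx": -8, "dy": 12, "dz": 0, "rx": 0, "ry": 0, "rz": 0, "fingers": 1},
  {"dx": -12, "dy": 16, "dz": 0, "rx": 0, "ry": 0, "rz": 0, "fingers": 1},
  {"dx": -12, "dy": 19, "dz": -2, "rx": 0, "ry": 0, "rz": 0, "fingers": 1},
])

```text
clock: 16.7
position: [0.5451, 0.1806, 0.2139]
tool_rot: [0.608, 1.565, 0.393]
force: [-0.8, -0.4, -1.0]
grip_width: 0.0001
```

```bash
python3 -c "
from st import *
go()
from ov import both
both((.4988,-.1175,-1.79,3.14,.072),'l')"
```

```text
16.7 [0.545 0.181 0.214] [0.213 0.977 0.003] [ 0.977 -0.213  0.005] f [-0.765 -0.402 -1.029] 0.00012904955115357265 q [-0.379  0.467 -0.061  1.767  0.035  0.903  0.901]
```

View pics/l_top_raw.png

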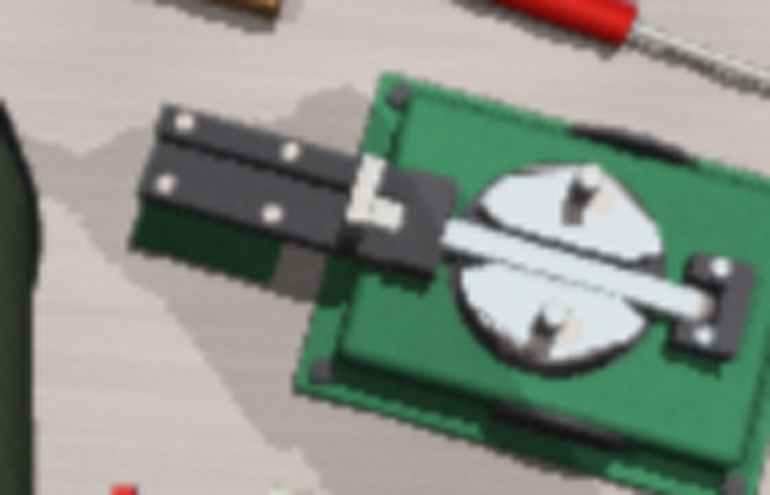

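View pics/l_top.png

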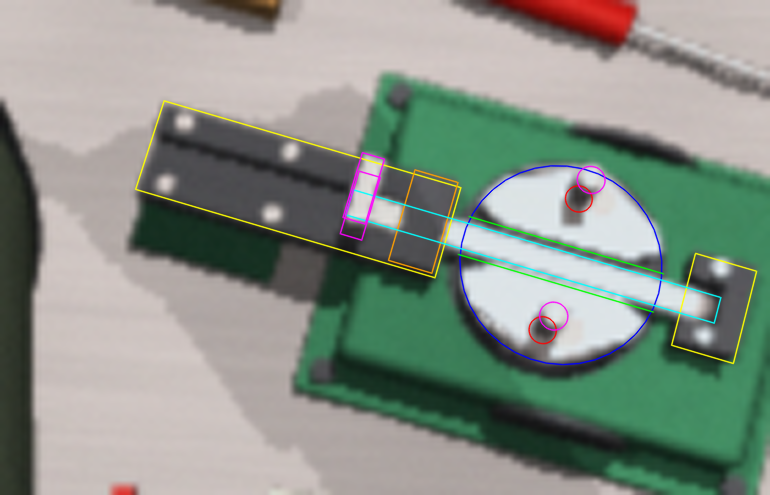

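View pics/l_side.png

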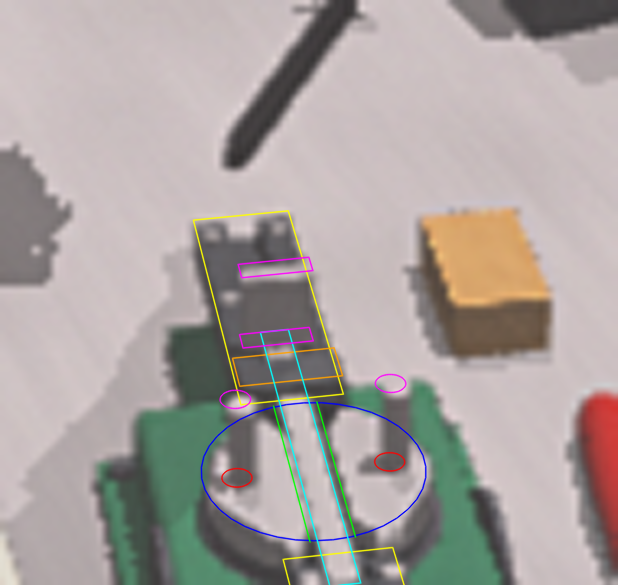

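```bash
python3 -c "
from h import *
f=grab_frame('top');cv2.imwrite('pics/fin.png',f['pixels'])
for l in('bar_nose','keeper_stop'):print(l,[(d['centre'],d['conf']) for d in pinpoint(f,l)][:5])
a=-1.79
for s in(.06,.067,.072):print(s,proj(f,np.array([.4988+s*np.cos(a),-.1175+s*np.sin(a),.0625])))
print(job.job_done())"
```

```text
bar_nose [([363.2, 305.5], 0.78), ([353.6, 241.2], 0.65)]
keeper_stop [([353.8, 237.9], 0.87)]
0.06 [349.74672422 239.92746357]
0.067 [352.51295556 240.73957718]
0.072 [354.49040542 241.32011935]
the job is handed in; nothing more can be done
None
```

The spindle is locked as far as I can tell: the slot is in line with the bar and the bar is home against the keeper's stop. I handed the job in with the hand clear, at about 17 s on the clock. The hand-in gives no verdict.

**What I did**
- I pushed post_a round with the closed fingertips in an arc, about 80° counter-clockwise, until the slot lined up with the bar.
- I then pushed the bar by the rear of its tail tab, through the slot and into the keeper.
- I pushed until it stalled: the last 2 mm of commanded travel moved the hand only about 0.5 mm, and the force rose to about 15 N.
- Then I backed straight off along the bar and lifted clear.

**Last checks**
- **Slot:** in the overhead picture taken before pushing the bar, the slot was within about 0.03 rad of the bar's line, judged by eye against the drawn model.
- **Bar:** the network put the nose within about 1 pixel (roughly 2 mm) of the model's fully-home position, and the tab matched that position in both views. In those final pictures the bar lay inside the slot and the keeper pocket.
- **Force:** the reading after the hand withdrew was back to noise, about 1 N.
- **Disagreement:** in the overhead picture the visible nose tip looked about 2 pixels short of the model. The model's keeper was also drawn slightly too far out, so I trusted the stall and the tab position.
- **Not measured:** I did not measure the bystanders' positions again at the end. The arm was not sent near them.

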